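Hold the reference glass in the photometer's beam

ROBOT

A 6-joint arm with a two-finger parallel gripper is mounted at the origin on the work surface. World frame = base frame: x ahead of the robot, y to its left, z up, the work surface at z = 0. Lengths are in mm, angles in degrees, forces in N, time in s.
With the tool pointing down it reaches from about 300 to 850 mm from the base axis. Payload 4.2 kg.
Tool frame: the origin (TCP) lies at the very end of the fingers, on their centre line; the grasp point (between the pads) lies 19 mm behind it; z points along the fingers, y is the direction in which the jaws open and shut (so a half turn about z gives the same grasp; the last joint's range is limited). The gripper opens to 91 mm and grips with 3 to 60 N. Pads are 32 mm wide; open, the fingers measure 118 mm over their backs; the gripper's body (76 mm by 178 mm) begins 60 mm behind the grasp point.
Start: joints at [64.63, 18.312, 89.639, -0, 72.044, -1.146], TCP at [235.937, 524.386, 176.876] pointing down, gripper open.
Joint ranges: [-177.97, 177.97], [-48.28, 115.42], [12.27, 149.76], [-77.06, 257.06], [2.81, 150.46], [-146.56, 146.56]. Speed limits (degrees/s): [147.25, 147.25, 180, 180, 180, 180].

INTERFACE

Orientations are given as [roll, pitch, yaw] about the fixed x, y, z axes, in that order (R = Rz(yaw) Ry(pitch) Rx(roll)).
In Python, from workcell import monitor, eyes, job gives the robot as it stands.
- The arm moves only by the tool move_arm, never from a script. Its argument "increments" is a list that holds one entry, the list of rows, each a list of 7 numbers: the opening, from 0 (shut) to 1 (fully open), then the shift along the tool's x, y, z in cm, then the turn, a rotation vector about the tool's x, y, z in rad. In form: [[[jaw, x, y, z, ax, ay, az], ...]]. A call has 1 to 12 rows; each row shifts and turns the pose as measured when the row begins, along the tool's axes as they then stand; what a row does not reach is not made up. A row lasts 1/8 s, in which the tool goes at most 62.5 mm and 10.7 degrees, less where a joint would pass 70% of its speed; a pose out of reach is approached as far as the arm can. A call is refused whole if a number of a shift passes 6.25 or a number of a turn 0.188, either way. A call with a gripper value outside its range is refused whole. The fingers move at their own pace and stop on an object; "force" is the grip in N (left out, the last holds). Time passes only in rows, so rows that do not move let the fingers close. It gives the time, the measured TCP pose, the force and the opening at its end, in the units of the state.
- monitor.state(): the state, without advancing time (a new reading comes with each control period).
- eyes.grab_frame(name): name is "side" or "top"; returns a dict with "color" (420x560x3 uint8, red, green, blue), "z_map" (420x560 float32, mm along the optical axis (not along the pixel's ray), 0 where there is no reading), "camera_matrix" (3x3 intrinsics, pixels), "dist_coeffs" ([k1, k2, p1, p2, k3] as OpenCV has them; the pictures are not rectified), "rvec" (rotation vector, rad) and "tvec" (3), from world to camera coordinates, as OpenCV has them. Camera axes: x right, y down, z forward; pixel columns grow to the right and rows downward; lengths in mm; the calibration is good to about 2 mm. A picture is of the moment at which its call begins.
- job.job_done(): hands the job in, once; it reports no verdict.
The state is a dict: "time_s": time; "qpos": joint angles; "qvel": joint speeds; "effort": joint torques, N m; "ee_pos": TCP position; "ee_rot": TCP orientation; "force": force on the tool from outside, world axes, zero at the start; "torque": the same for the moment, N m; "gripper_width": finger opening in mm.
Only numpy, scipy, OpenCV 4.12 (cv2) and the standard library are available. Lean on these libraries where they do the work, as an engineer would, in place of code of your own. Each camera call takes 0.05 s, during which the arm holds its last target. There are 200 camera calls.

TASK

Two sample holders stand in the white rack. First put the retired one, which has a straight ridge on top of its grip, upright into the pocket of the black reject nest and let go of it; then take the reference holder, which has a round stud on top, pass its blade down through the narrow slot in the top of the photometer and hold it there with its small glass window level with the light tubes inside, so that its grip head stays clear above the housing. Finish while still holding it there, without letting go, and leave the jar, the box of weights and the cup alone.

Things in the scene. Friction and masses are not known exactly. Their poses are not given: they have to be found in the camera images.
- ref_holder: Good reference holder, 132 mm tall, 140 g, upright in either rack pocket at the start. Flat aluminium blade 36 (own x) by 8 (own y) by 88 mm long; above it a white grip head 46 (x) by 24 (y) by 34 mm tall, its underside (the shoulder) 88 mm above the foot; on top a round steel stud, 22 mm across, 10 mm high. Origin: centre of the foot; z up the blade. Grip from above across the 24 mm.
- retired_holder: Retired holder, 132 mm tall, 140 g, upright in either rack pocket at the start. Flat aluminium blade 36 (own x) by 8 (own y) by 88 mm long; above it a white grip head 46 (x) by 24 (y) by 34 mm tall, its underside (the shoulder) 88 mm above the foot; on top a straight steel ridge along x, 44 by 7 mm, 10 mm high. Origin: centre of the foot; z up the blade. Grip from above across the 24 mm.
- ref_window (a point): Centre of the reference holder's square glass window (18 mm wide, 18 mm high), in the middle of the blade, 20 mm above its foot and 68 mm below the shoulder. Axes as the holder's.
- photometer: White photometer, fixed. Chamber 150 (own x) by 110 mm (own y), flat top 100 mm above the bench, floor 8 mm, clear x faces; a console 85 mm high on its +y side (y 55 to 205 mm). Through the 12 mm thick top goes a slot 38 (x) by 10 mm (y), 2 mm more than the blade both ways (1 mm a side), its mouth flared by 3 mm a side over the top 6 mm. Origin: on the bench below the slot's centre; z up.
- slot (a point): Centre of the slot's mouth, on the photometer's top surface, 100 mm above the bench; axes as the photometer's (x along the slot).
- beam (a point): Middle of the light path between the two dark light tubes in the chamber, straight below the slot, 50 mm above the bench and 50 mm under the photometer's top. The light runs along y through the blade's thickness; each tube (22 mm across) ends 14 mm from the centre. With the window level with it the holder's shoulder is 18 mm above the photometer's top.
- rack: White plastic rack, fixed, 150 mm (own x) by 50 mm (own y), 45 mm high, with two pockets 39 by 11 mm (long side along x) at x = -37.5 and +37.5 mm, 39 mm deep: pocket floors 6 mm above the bench, so a holder in it has its shoulder 94 mm above the bench. Origin: centre of its underside.
- reject_nest: Black plastic reject nest, fixed, 85 mm (own x) by 60 mm (own y), 45 mm high, with one pocket 40 by 12 mm (long side along x) at its centre, mouth flared by 3 mm a side over the top 6 mm, 39 mm deep: the floor is 6 mm above the bench. Origin: centre of its underside.
- amber_jar: Bystander: amber glass jar with black cap, 52 mm across, 90 mm tall. Origin: centre of its underside.
- weight_box: Bystander: black box of balance weights, 70 by 100 mm, 57 mm high over the weights. Origin: centre of its underside.
- plastic_cup: Bystander: small white open cup, 60 mm across, 45 mm high. Origin: centre of its underside.

How it is judged (in metres and radians):
On the way, in this order (a step that is already met when the one before it is completed fails the run):
1. the retired holder stands in the pocket of the reject nest and is let go (x of retired_holder in the frame of reject_nest between -0.01 and 0.01 m and y of retired_holder in the frame of reject_nest between -0.01 and 0.01 m and z of retired_holder in the frame of reject_nest below 0.015 m and angle between retired_holder's own z axis and vertical below 0.25 rad and contact force between the fingers and retired_holder below 0.1 N and linear speed of retired_holder below 0.02 m/s), for 0.2 s.
2. the reference holder's blade has entered the photometer's slot by 25 mm (x of ref_window in the frame of beam between -0.006 and 0.006 m and y of ref_window in the frame of beam between -0.006 and 0.006 m and z of ref_window in the frame of beam below 0.045 m), for 0.1 s.
At the end, for the whole second after the job is handed in: The fingers hold the reference holder (over 1 N), within 0.1 rad of upright and still, its window within 12 mm of the beam point; the retired holder stands released and still in the reject nest: foot within 10 mm of its centre in x and y, under 15 mm high, tilt under 0.25 rad (all of step 1 and distance between ref_window and beam below 0.012 m and angle between ref_holder's own z axis and vertical below 0.1 rad and contact force between the fingers and ref_holder above 1 N and linear speed of ref_holder below 0.02 m/s); the arm keeps its last pose, push and grip.
It fails at once if the amber jar is moved more than 30 mm or tipped (distance of amber_jar from where it was at the start of the episode above 0.03 m or angle between amber_jar's own z axis and vertical above 0.4 rad).
It fails at once if the weight box is moved more than 30 mm or tipped (distance of weight_box from where it was at the start of the episode above 0.03 m or angle between weight_box's own z axis and vertical above 0.4 rad).
It fails at once if the plastic cup is moved more than 30 mm or tipped (distance of plastic_cup from where it was at the start of the episode above 0.03 m or angle between plastic_cup's own z axis and vertical above 0.4 rad).
It also fails if it takes over 72 s, if anything falls off the work surface, if the arm or the gripper's body presses on something with over 40 N, if the wrist force passes 120 N, or if a joint passes its speed limit or range.

## Working session

There is one attempt and no reset: what is moved stays moved. The work goes in short steps, Python scripts to look and compute and a tool call to move; the robot and the scene stay as the last step left them, time stands still between calls to the robot, and variables do not carry over. Pictures are saved under pics/ and viewed, about 8 in all and at most 12, crops included, and the job is handed in when it is done.

Besides the shell and the picture viewer there is one more tool, called after ">>>" as a command line: name --argument value ..., lists and objects as JSON in quotes. move_arm: Moves the arm, as the interface text tells. Its arguments: {"type":"object","properties":{"increments":{"type":"array"},"force":{"type":"number"}},"required":["increments"]}

```bash
mkdir -p pics; cat > h.py <<'E'
import numpy as np, cv2, pickle
from workcell import monitor, eyes, job
def grab(n):
    f=eyes.grab_frame(n); pickle.dump(f,open(f'pics/{n}.pkl','wb')); return f
def load(n): return pickle.load(open(f'pics/{n}.pkl','rb'))
def cam(f):
    R=cv2.Rodrigues(np.array(f['rvec'],float))[0]; return R,np.array(f['tvec'],float).ravel()
def rays(f,uv):
    K=np.array(f['camera_matrix'],float);d=np.array(f['dist_coeffs'],float)
    p=cv2.undistortPoints(np.array(uv,float).reshape(-1,1,2),K,d).reshape(-1,2)
    return np.c_[p,np.ones(len(p))]
def plane(f,uv,z):
    R,t=cam(f);C=-R.T@t;D=rays(f,uv)@R
    return C+D*((z-C[2])/D[:,2])[:,None]
def cloud(f):
    h,w=f['z_map'].shape;v,u=np.mgrid[:h,:w]
    R,t=cam(f);r=rays(f,np.c_[u.ravel(),v.ravel()])
    return ((r*f['z_map'].ravel()[:,None]-t)@R).reshape(h,w,3)
def project(f,P):
    return cv2.projectPoints(np.array(P,float).reshape(-1,3),np.array(f['rvec'],float),np.array(f['tvec'],float),np.array(f['camera_matrix'],float),np.array(f['dist_coeffs'],float))[0].reshape(-1,2)
E
python3 - <<'E'
from h import *
for n in('top','side'):
    f=grab(n); cv2.imwrite(f'pics/{n}0.png',cv2.cvtColor(f['color'],cv2.COLOR_RGB2BGR)); R,t=cam(f); print(n,-R.T@t, R[2], f['camera_matrix'][0])
print(monitor.state())
E
```

```text
top [461.80628844 -33.17947378 975.97186193] [ 0.09406013 -0.02508535 -0.99525043] [412.68402537   0.         283.16651845]
side [ 162.62386187 -788.86573168  842.7410883 ] [ 0.32657721  0.68052479 -0.65592175] [515.11911427   0.         278.31114819]
{'time_s': 0.1, 'qpos': array([ 6.46294907e+01,  1.83480691e+01,  8.96998942e+01, -3.15513731e-04,
        7.20444121e+01, -1.14642964e+00]), 'qvel': array([ 0.00053224,  0.05001736, -0.13504308, -0.05190651,  0.01243543,
       -0.04696205]), 'effort': array([-5.30545385e-04, -4.13330376e+01, -2.32508880e+01,  7.28839450e-02,
        4.21025371e-02, -4.73029377e-05]), 'ee_pos': array([235.70968632, 523.89869466, 176.10025579]), 'ee_rot': array([-1.79907637e+02, -1.54828306e-03,  1.55776017e+02]), 'force': array([ 0.45239285, -0.29261854,  0.21755611]), 'torque': array([-0.05165998,  0.01238541, -0.01310526]), 'gripper_width': 91.23121052225412}
```

View pics/top0.png

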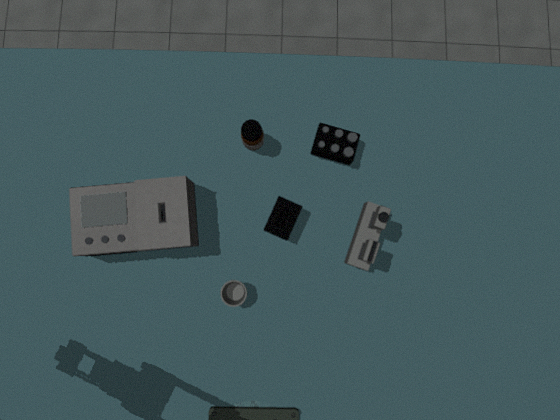

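View pics/side0.png

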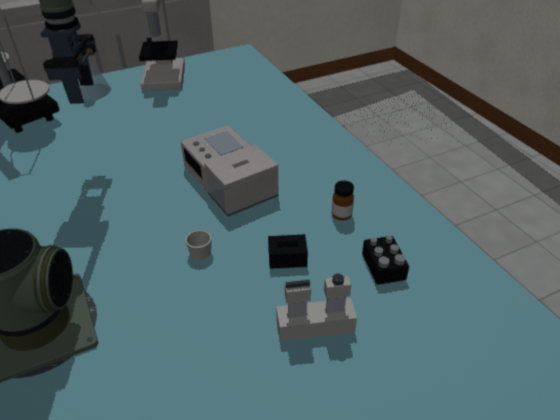

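The top view shows the photometer slot at about (162,213), nest (283,218), and rack (367,236) with the stud holder at (382,216) and the ridge holder at (368,252). The cup is at (234,293), the jar at (252,133) and the weights at (336,144). The side view agrees: ridge on the left (298,290), stud on the right (338,285).

```bash
python3 - <<'E'
from h import *
f=load('top');P=cloud(f);Z=P[...,2];print('z range',np.percentile(Z[f['z_map']>0],[1,50,99]))
def rect(name,mask,z,f=f,all=False):
    cs,_=cv2.findContours(mask.astype(np.uint8),cv2.RETR_EXTERNAL,cv2.CHAIN_APPROX_NONE)
    cs=sorted([c for c in cs if cv2.contourArea(c)>8],key=cv2.contourArea)[::-1][:3 if all else 1]
    for c in cs:
        Q=plane(f,c.reshape(-1,2),z)[:,:2].astype(np.float32);(x,y),(w,h),a=cv2.minAreaRect(Q)
        if w<h: w,h,a=h,w,a+90
        print(name,'px',c.reshape(-1,2).mean(0).round(),'c',round(x,1),round(y,1),'size',round(w,1),round(h,1),'ang',round((a+90)%180-90,1))
def box(u0,u1,v0,v1):
    m=np.zeros(Z.shape,bool);m[v0:v1,u0:u1]=1;return m
g=f['color'].astype(int).sum(2)
ph=box(50,210,160,270)
rect('phot chamber top',ph&(Z>93)&(Z<108),100); rect('console',ph&(Z>78)&(Z<93),85)
rect('slot dark',box(150,175,195,230)&(g<150),100,all=True)
print(g[195:230,150:175][::3,::2])
rect('nest',box(255,310,190,245)&(Z>35),45)
rk=box(335,400,195,280)
rect('rack',rk&(Z>36)&(Z<55),45); rect('rack all',rk&(Z>36),45)
rect('heads',rk&(Z>112),122,all=True); rect('top',rk&(Z>127),132,all=True)
for n,b,z in(('cup',box(215,255,275,315),45),('jar',box(235,270,112,155),90),('wt',box(305,365,115,170),50)): rect(n,b&(Z>20),z)
big=np.hstack([cv2.resize(f['color'][180:250,135:195],None,fx=6,fy=6),cv2.resize(f['color'][195:275,335:405],None,fx=5.25,fy=5.25)])
big=np.clip(big.astype(float)*2,0,255).astype(np.uint8)
cv2.imwrite('pics/c1.png',big[...,::-1])
E
```

```text
z range [-7.54466684e+02  7.54243920e-02  1.00362414e+02]
phot chamber top px [162. 213.] c 537.6 201.5 size 151.0 110.9 ang 6.6
console px [103. 219.] c 522.2 333.4 size 150.3 145.2 ang 6.7
slot dark px [162. 212.] c 538.5 202.9 size 39.4 11.8 ang 6.4
[[301 298 309 301 306 287 297 309 284 288 289 303 308]
 [304 296 294 285 310 301 309 296 293 299 297 307 290]
 [289 290 285 299 285 292 295 283 312 297 289 294 299]
 [297 280 288 301 167 129 135 155 307 285 291 293 315]
 [302 298 314 316 177 109 104 124 298 286 293 303 311]
 [310 297 302 301 182 109  91  95 308 293 300 300 308]
 [299 309 292 300 227 131  46  93 291 299 301 296 289]
 [309 296 300 310 251 121  51 103 282 316 304 317 301]
 [305 306 300 309 267 140  57  76 261 283 285 303 298]
 [296 301 290 294 269 173 200 214 250 311 309 289 292]
 [286 309 302 289 288 303 291 307 292 296 305 300 295]
 [298 300 305 297 303 294 298 310 290 284 304 295 317]]
nest px [283. 218.] c 536.6 -56.3 size 86.1 60.1 ang -22.4
rack px [364. 237.] c 500.7 -248.9 size 150.3 49.7 ang -18.1
rack all px [369. 236.] c 500.9 -253.3 size 153.4 58.0 ang -18.2
heads px [381. 217.] c 537.2 -261.0 size 49.5 28.6 ang -18.3
heads px [370. 251.] c 465.5 -236.5 size 46.5 27.1 ang -18.2
top px [382. 218.] c 535.9 -259.9 size 45.3 25.0 ang -18.3
top px [371. 252.] c 465.4 -236.1 size 44.9 22.9 ang -18.4
cup px [233. 293.] c 367.0 50.7 size 57.7 56.0 ang 65.0
jar px [252. 134.] c 716.4 16.8 size 67.6 48.3 ang 1.9
wt px [335. 143.] c 712.6 -172.5 size 102.4 75.8 ang 75.5
```

View pics/c1.png

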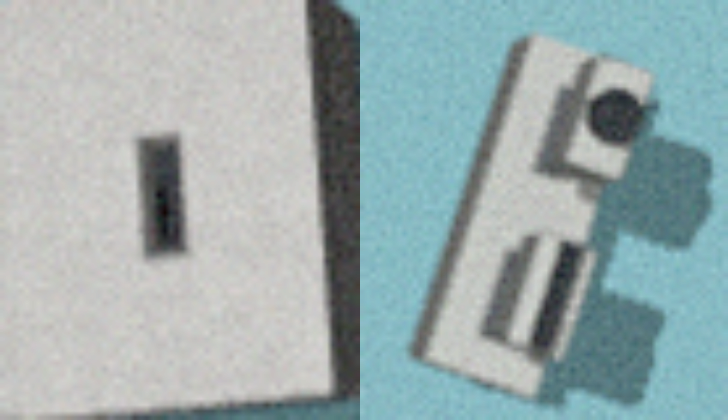

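The ridge holder is in the rack's near pocket at about (465,-237) and the stud holder is at about (536,-260.5), with the rack at -18.1°. The slot is at about (538,202), 6.6°, and the nest at (536.6,-56.3), -22.4°. I'll move toward the ridge holder first.

```bash
cat > d.py <<'E'
import sys,numpy as np
from scipy.spatial.transform import Rotation as Ro
from workcell import monitor
x,y,z,yaw=map(float,sys.argv[1:5]);s=monitor.state()
R=Ro.from_euler('xyz',s['ee_rot'],degrees=True);T=Ro.from_euler('xyz',[180,0,yaw],degrees=True)
print('t',round(s['time_s'],2),'pos',s['ee_pos'].round(1),'rot',s['ee_rot'].round(2),'F',s['force'].round(1),'w',round(s['gripper_width'],1),'q',s['qpos'].round(0))
print('shift cm',(R.inv().apply(np.array([x,y,z])-s['ee_pos'])/10).round(2),'turn',(R.inv()*T).as_rotvec().round(3))
E
```

>>> move_arm --increments '[[[1,-3.9,-4.5,0,0,0,0],[1,-3.9,-4.5,0,0,0,0],[1,-3.9,-4.5,0,0,0,0],[1,-3.9,-4.5,0,0,0,0],[1,-3.9,-4.5,0,0,0,0],[1,-3.9,-4.5,0,0,0,0],[1,-3.9,-4.5,0,0,0,0],[1,-3.9,-4.5,0,0,0,0],[1,-3.9,-4.5,0,0,0,0],[1,-3.9,-4.5,0,0,0,0],[1,-3.9,-4.5,0,0,0,0],[1,0,0,0,0,0,0]]]'

```text
time_s: 1.6
ee_pos: [429.6, -122.5, 174.4]
ee_rot: [-179.8, 0.1, 155.9]
force: [-0.8, 0.2, -0.4]
gripper_width: 91.0
```

```bash
python3 d.py 465.2 -236.8 176 161.9
```

```text
t 1.6 pos [ 429.6 -122.5  174.4] rot [-1.7985e+02  1.4000e-01  1.5594e+02] F [-0.8  0.2 -0.4] w 91.0 q [-17.   7. 105.  -0.  68. -83.]
shift cm [-7.91 -8.99 -0.12] turn [-0.003  0.002 -0.104]
```

>>> move_arm --increments '[[[1,-3.9,-4.4,-0.1,0,0,0],[1,-3.0,-3.5,-0.1,0,0,0],[1,-1,-1.1,0,0,0,-0.052],[1,0,0,0,0,0,-0.052],[1,0,0,0,0,0,0],[1,0,0,0,0,0,0]]]'

```text
time_s: 2.35
ee_pos: [464.3, -233.8, 174.5]
ee_rot: [179.9, -0.3, 162.2]
force: [-0.1, 0.1, 0.6]
gripper_width: 91.0
```

```bash
python3 d.py 465.2 -236.8 150 161.9;  python3 - <<'E'
from h import *
f=grab('top');s=grab('side')
a=cv2.resize(f['color'][180:290,310:430],None,fx=3.3,fy=3.3);b=cv2.resize(s['color'][200:350,240:380],None,fx=2.6,fy=2.6)
h=min(a.shape[0],b.shape[0]);im=np.hstack([a[:h],b[:h]]);cv2.imwrite('pics/c2.png',np.clip(im*1.8,0,255).astype(np.uint8)[...,::-1])
E
```

```text
t 2.35 pos [ 464.3 -233.8  174.5] rot [179.91  -0.26 162.21] F [-0.1  0.1  0.6] w 91.0 q [ -28.   14.   97.    0.   70. -100.]
shift cm [-0.19 -0.26  2.45] turn [ 0.002 -0.005  0.005]
```

View pics/c2.png

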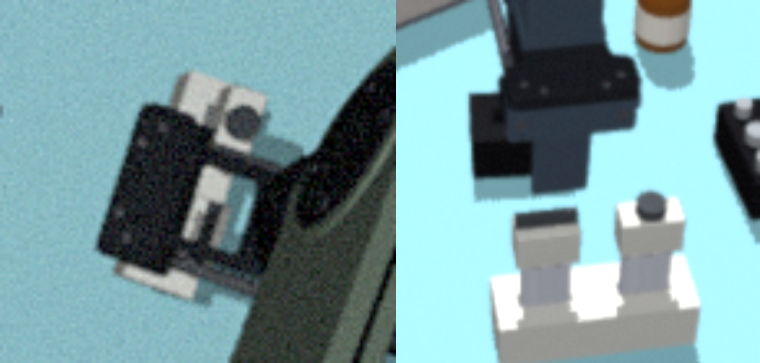

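The gripper is above the ridge holder: in the side crop the finger is at (560,160) and the ridge head at (546,235). It's clear of the stud holder, so I'll descend and grip.

>>> move_arm --increments '[[[1,-0.2,-0.3,2.5,0,0,0],[1,0,0,2.5,0,0,0],[1,0,0,2.0,0,0,0],[1,0,0,0.7,0,0,0],[1,0,0,0,0,0,0],[1,0,0,0,0,0,0]]]'

```text
time_s: 3.2
ee_pos: [466.7, -236.2, 98.1]
ee_rot: [180.0, 0.0, 162.3]
force: [0.1, 0.0, -0.7]
gripper_width: 91.2
```

```bash
python3 d.py 465.2 -236.8 96 161.9
```

```text
t 3.2 pos [ 466.7 -236.2   98.1] rot [1.7996e+02 4.0000e-02 1.6227e+02] F [ 0.1  0.  -0.7] w 91.2 q [ -28.   17.  103.    0.   59. -100.]
shift cm [ 0.13 -0.1   0.21] turn [0.001 0.001 0.006]
```

>>> move_arm --increments '[[[1,0.1,-0.1,0.2,0,0,0.006],[0.6,0,0,0,0,0,0],[0.4,0,0,0,0,0,0],[0.3,0,0,0,0,0,0],[0.2,0,0,0,0,0,0],[0.2,0,0,0,0,0,0],[0,0,0,0,0,0,0],[0,0,0,0,0,0,0],[0,0,0,0,0,0,0],[0,0,0,0,0,0,0]]]' --force 25

```text
time_s: 4.45
ee_pos: [466.4, -237.5, 97.6]
ee_rot: [180.0, 0.2, 161.9]
force: [0.1, -0.3, 0.9]
gripper_width: 6.6
```

```bash
python3 d.py 536.6 -56.3 165 157.6
```

```text
t 4.45 pos [ 466.4 -237.5   97.6] rot [179.99   0.23 161.89] F [ 0.1 -0.3  0.9] w 6.6 q [ -28.   17.  103.    0.   59. -100.]
shift cm [-1.07 19.41 -6.73] turn [0.    0.004 0.075]
```

Width is 6.6 mm where 24 was expected, so I need to look.

```bash
python3 - <<'E'
from h import *
print(monitor.state()['gripper_width'])
f=grab('top');s=grab('side')
a=cv2.resize(f['color'][190:290,320:420],None,fx=4,fy=4);b=cv2.resize(s['color'][230:350,250:370],None,fx=4,fy=4)
h=min(a.shape[0],b.shape[0]);im=np.hstack([a[:h],b[:h]]);cv2.imwrite('pics/c3.png',np.clip(im*1.8,0,255).astype(np.uint8)[...,::-1][:600,:800])
E
```

```text
6.603970473799696
```

View pics/c3.png

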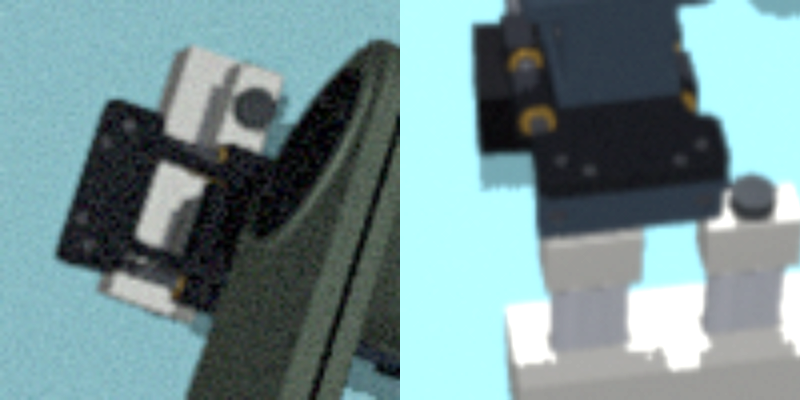

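```bash
python3 - <<'E'
from h import *
s=load('side');st=monitor.state();p=st['ee_pos']
for n,P in(('tcp',p),('tcp+30',p+[0,0,30]),('tcp+79',p+[0,0,79]),('headtop',[465.2,-236.8,128]),('shoulder',[465.2,-236.8,94])):
    u=project(s,P)[0]; print(n,u.round(1),'crop',((u-[250,230])*4+[400,0]).round())
C=cloud(s)
for (u,v) in((590,190),(620,215),(590,230),(590,250),(590,270),(640,150)):
    U=int(250+(u-400)/4);V=int(230+v/4);print((u,v),C[V,U].round(0))
print(st)
E
```

```text
tcp [298.2 296.2] crop [593. 265.]
tcp+30 [298.5 285.5] crop [594. 222.]
tcp+79 [298.9 267.1] crop [596. 148.]
headtop [297.8 285.3] crop [591. 221.]
shoulder [297.5 297.4] crop [590. 270.]
(590, 190) [ 419. -318.  253.]
(620, 215) [ 436. -314.  227.]
(590, 230) [ 424. -309.  219.]
(590, 250) [ 459. -247.  123.]
(590, 270) [ 459. -246.  109.]
(640, 150) [ 445. -312.  258.]
{'time_s': 4.55, 'qpos': array([-2.82810020e+01,  1.73311276e+01,  1.03423039e+02,  5.54017055e-02,
        5.90239051e+01, -1.00204681e+02]), 'qvel': array([-0.06910246, -0.08703878,  0.01412694,  0.07626504, -0.0254447 ,
       -0.01901125]), 'effort': array([ 2.17644707e-02, -3.76856732e+01, -2.06046510e+01, -2.67968868e-02,
        5.66820090e-02, -8.77024831e-05]), 'ee_pos': array([ 466.35019605, -237.49459432,   97.58128875]), 'ee_rot': array([179.99245828,   0.22684063, 161.8952423 ]), 'force': array([-0.57879869,  0.47599478, -0.24751669]), 'torque': array([ 0.00261302, -0.04469626,  0.01392884]), 'gripper_width': 6.696178858650743}
```

```bash
python3 - <<'E'
from h import *
s=load('side');t=load('top')
for P in([446,-290,174.5],[450,-277,174.5],[446,-290,140],[446,-290,205]):
    u=project(s,P)[0];print(P,'c2 crop',((u-[240,200])*2.6+[396,0]).round())
# arm points now in side cloud: dark pixels near the tool, lowest z
C=cloud(s);g=s['color'].astype(int).sum(2)
p=monitor.state()['ee_pos']
d=np.hypot(C[...,0]-p[0],C[...,1]-p[1])
for r in(15,30,60,100):
    m=(d<r)&(C[...,2]>131)&(s['z_map']>0); print(r,m.sum(),np.percentile(C[...,2][m],[0,5,20,50]).round() if m.sum() else '')
C=cloud(t);d=np.hypot(C[...,0]-p[0],C[...,1]-p[1])
m=(d<110)&(C[...,2]>131); print('top',np.percentile(C[...,2][m],[0,1,5,20,50,90]).round())
m=(C[...,2]>131)&(d<250)&(C[...,2]<400)
for z0 in range(130,330,20):
    k=m&(C[...,2]>=z0)&(C[...,2]<z0+20)
    if k.sum()>3: print(z0,k.sum(),C[k].mean(0).round(),C[k].min(0).round(),C[k].max(0).round())
E
```

```text
[446, -290, 174.5] c2 crop [559. 240.]
[450, -277, 174.5] c2 crop [555. 224.]
[446, -290, 140] c2 crop [558. 274.]
[446, -290, 205] c2 crop [560. 208.]
15 185 [131. 508. 509. 510.]
30 688 [131. 252. 501. 508.]
60 7845 [131. 250. 313. 396.]
100 15187 [131. 237. 310. 473.]
top [131. 226. 255. 483. 508. 559.]
130 98 [ 537. -260.  138.] [ 526. -274.  131.] [ 553. -249.  141.]
190 4 [ 482. -212.  210.] [ 465. -216.  209.] [ 494. -207.  210.]
210 95 [ 468. -204.  224.] [ 408. -299.  211.] [ 513. -152.  230.]
230 347 [ 473. -209.  237.] [ 405. -308.  230.] [ 529. -143.  250.]
250 1019 [ 482. -182.  256.] [ 406. -313.  250.] [ 528. -143.  263.]
310 144 [ 461. -222.  319.] [ 418. -274.  311.] [ 498. -199.  325.]
```

Both views put the gripper body about 40 mm higher than the reported TCP implies, and the fingertips closed on the 7 mm ridge. So reported z isn't true fingertip height. I'll open, go down by about 33 mm, and check by picture.

>>> move_arm --increments '[[[1,0,0,0,0,0,0],[1,0,0,0,0,0,0],[1,0,0,0,0,0,0],[1,0,0,0,0,0,0],[1,-0.1,0,1,0,0,0],[1,0,0,1,0,0,0],[1,0,0,1,0,0,0],[1,0,0,0.5,0,0,0],[1,0,0,0,0,0,0]]]'

```text
time_s: 5.68
ee_pos: [466.8, -237.5, 59.1]
ee_rot: [180.0, 0.1, 161.9]
force: [0.4, -0.7, 0.1]
gripper_width: 90.4
```

```bash
python3 d.py 465.2 -236.8 64 161.9; python3 - <<'E'
from h import *
s=grab('side')
b=cv2.resize(s['color'][210:350,230:370],None,fx=4,fy=4)
cv2.imwrite('pics/c4.png',np.clip(b*1.8,0,255).astype(np.uint8)[...,::-1])
E
```

```text
t 5.67 pos [ 466.8 -237.5   59.1] rot [1.7997e+02 1.0000e-01 1.6190e+02] F [ 0.4 -0.7  0.1] w 90.4 q [ -28.   20.  106.    0.   54. -100.]
shift cm [ 0.17  0.01 -0.49] turn [ 0.001  0.002 -0.   ]
```

View pics/c4.png

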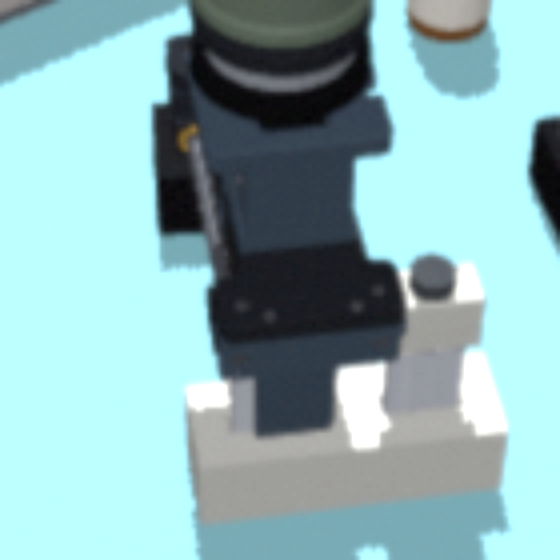

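The near finger now hangs in front of the ridge holder, with its tip at about crop (295,432). I'll take its true height from depth.

```bash
python3 - <<'E'
from h import *
s=load('side');C=cloud(s)
for v in(370,390,410,420,426,432,438): print(v,C[210+v//4,230+295//4].round(0), C[210+v//4,230+320//4].round(0))
print('body bottom',C[210+350//4,230+380//4].round(), 'finger x edges at v=400',[ (u,C[310,230+u//4].round(0)) for u in(255,262,325,332)])
print('stud top',C[210+280//4,230+432//4].round())
E
```

```text
370 [ 435. -312.  179.] [ 446. -315.  176.]
390 [ 447. -291.  136.] [ 459. -295.  134.]
410 [ 449. -288.  118.] [ 460. -294.  118.]
420 [ 448. -290.  113.] [ 460. -293.  108.]
426 [ 449. -288.  106.] [ 461. -292.  104.]
432 [ 450. -287.   99.] [ 482. -258.   47.]
438 [ 470. -253.   45.] [ 481. -259.   46.]
body bottom [ 470. -323.  184.] finger x edges at v=400 [(255, array([ 456., -238.,   63.])), (262, array([ 434., -286.,  130.])), (325, array([ 462., -294.,  122.])), (332, array([ 464., -297.,  125.]))]
stud top [ 532. -267.  139.]
```

True fingertip height is about 98 mm against the reported 59, so the z reading is about 39 mm low; x and y agree. That's a good grasp height, so I'll grip.

>>> move_arm --increments '[[[0.6,0,0,0,0,0,0],[0.4,0,0,0,0,0,0],[0.3,0,0,0,0,0,0],[0.2,0,0,0,0,0,0],[0,0,0,0,0,0,0],[0,0,0,0,0,0,0],[0,0,0,0,0,0,0],[0,0,0,0,0,0,0]]]' --force 25

```text
time_s: 6.72
ee_pos: [467.7, -238.0, 60.5]
ee_rot: [-180.0, 0.3, 161.9]
force: [0.5, 0.3, -0.1]
gripper_width: 24.1
```

```bash
python3 d.py 536.6 -56.3 135 157.6
```

```text
t 6.72 pos [ 467.7 -238.    60.5] rot [-180.      0.27  161.9 ] F [ 0.5  0.3 -0.1] w 24.1 q [ -28.   20.  106.    0.   54. -100.]
shift cm [-0.93 19.41 -7.45] turn [0.    0.005 0.075]
```

>>> move_arm --increments '[[[0,0,0,-1,0,0,0],[0,0,0,-2,0,0,0],[0,0,0,-3,0,0,0],[0,0,0,-1.5,0,0,0],[0,-0.2,3,0,0,0,0],[0,-0.3,4,0,0,0,0],[0,-0.3,4,0,0,0,0.025],[0,-0.2,4,0,0,0,0.025],[0,0,3,0,0,0,0.025],[0,0,1.4,0,0,0,0],[0,0,0,0,0,0,0],[0,0,0,0,0,0,0]]]'

```text
time_s: 8.22
ee_pos: [542.8, -54.6, 142.4]
ee_rot: [-180.0, 0.5, 157.4]
force: [-0.1, -1.4, -0.7]
gripper_width: 23.7
```

```bash
python3 d.py 538.9 -57.3 135 157.6
```

```text
t 8.22 pos [542.8 -54.6 142.4] rot [-179.97    0.46  157.37] F [-0.1 -1.4 -0.7] w 23.7 q [ -7.  17.  97.  -0.  66. -74.]
shift cm [ 0.26 -0.4   0.74] turn [-0.001  0.008 -0.004]
```

>>> move_arm --increments '[[[0,0.3,-0.4,0.7,0,0.008,0],[0,0,0,2,0,0,0],[0,0,0,0,0,0,0],[0,0,0,0,0,0,0]]]'

```text
time_s: 8.72
ee_pos: [536.8, -60.9, 114.5]
ee_rot: [-179.9, -0.1, 157.1]
force: [-0.1, 0.1, -0.4]
gripper_width: 23.6
```

```bash
python3 d.py 538.9 -57.3 66 157.6; python3 - <<'E'
from h import *
s=grab('side');b=cv2.resize(s['color'][180:290,230:350],None,fx=5,fy=5)
cv2.imwrite('pics/c5.png',np.clip(b*1.8,0,255).astype(np.uint8)[...,::-1])
E
```

```text
t 8.72 pos [536.8 -60.9 114.5] rot [-1.7989e+02 -8.0000e-02  1.5714e+02] F [-0.1  0.1 -0.4] w 23.6 q [ -8.  18. 100.  -0.  62. -75.]
shift cm [-0.06  0.42  4.85] turn [-0.002 -0.001 -0.008]
```

View pics/c5.png

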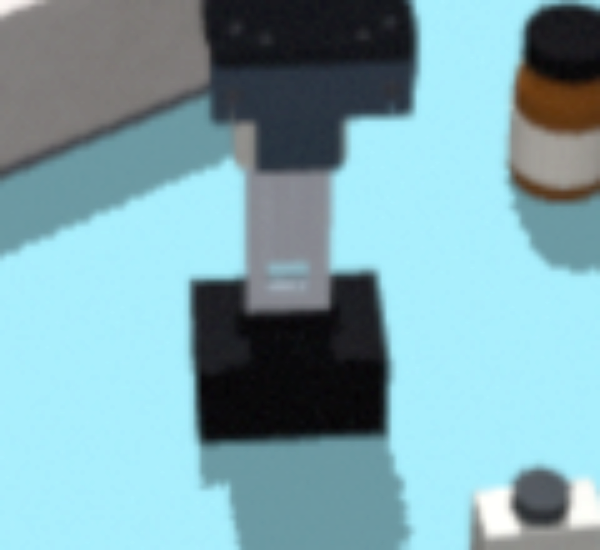

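The held blade stands above the nest, bottom centre at about crop (288,312), with the nest top below it. I'll compute its offset.

```bash
python3 d.py 538.9 -57.3 66 157.6; python3 - <<'E'
from h import *
s=load('side')
for uv,n in(((244,312),'L'),((331,313),'R')): print(n,plane(s,[(230+(uv[0]+.0)/5,180+uv[1]/5)],60).round(1))
C=cloud(s);print(C[180+180//5,230+288//5].round(),C[180+220//5,230+288//5].round(),C[180+295//5,230+288//5].round())
# nest top corners, image
for uv in((190,282),(376,272),(387,360),(197,373)): print(plane(s,[(230+uv[0]/5,180+uv[1]/5)],45).round(0))
E
```

```text
t 8.78 pos [536.6 -60.8 114.5] rot [-1.7988e+02 -9.0000e-02  1.5715e+02] F [-0.   0.1 -1.9] w 23.8 q [ -8.  18. 100.  -0.  62. -75.]
shift cm [-0.09  0.42  4.85] turn [-0.002 -0.002 -0.008]
L [[514.7 -55.9  60. ]]
R [[548.4 -73.6  60. ]]
[532. -61. 134.] [532. -61. 111.] [532. -62.  68.]
[[508. -13.  45.]]
[[586. -45.  45.]]
[[564. -97.  45.]]
[[486. -67.  45.]]
```

>>> move_arm --increments '[[[0,-0.1,0.5,0,0,0,-0.008],[0,0,0,0,0,0,0],[0,0,0,0,0,0,0],[0,0,0,0,0,0,0]]]'

```text
time_s: 9.28
ee_pos: [540.6, -56.3, 115.8]
ee_rot: [-179.9, 0.0, 157.7]
force: [0.7, 0.1, -0.6]
gripper_width: 23.9
```

```bash
python3 d.py 538.9 -57.0 66 157.6
```

```text
t 9.28 pos [540.6 -56.3 115.8] rot [-1.7992e+02  5.0000e-02  1.5766e+02] F [ 0.7  0.1 -0.6] w 23.9 q [ -7.  18.  99.  -0.  63. -75.]
shift cm [ 0.13 -0.12  4.98] turn [-0.001  0.001  0.001]
```

>>> move_arm --increments '[[[0,0.1,-0.1,1,0,0,0],[0,0,0,1,0,0,0],[0,0,0,1,0,0,0],[0,0,0,0.5,0,0,0],[0,0,0,0,0,0,0]]]'

```text
time_s: 9.9
ee_pos: [538.3, -56.9, 77.3]
ee_rot: [-179.9, -0.1, 157.7]
force: [-0.4, -0.1, -1.0]
gripper_width: 24.2
```

```bash
python3 d.py 538.9 -57.0 62 157.6
```

```text
t 9.9 pos [538.3 -56.9  77.3] rot [-1.7989e+02 -8.0000e-02  1.5766e+02] F [-0.4 -0.1 -1. ] w 24.2 q [ -7.  20. 102.  -0.  58. -75.]
shift cm [-0.07  0.02  1.53] turn [-0.002 -0.001  0.001]
```

>>> move_arm --increments '[[[0,0,0,0.8,0,0,0],[0,0,0,0.5,0,0,0],[0,0,0,0.2,0,0,0],[0,0,0,0,0,0,0]]]'

```text
time_s: 10.4
ee_pos: [538.7, -57.0, 61.7]
ee_rot: [-179.9, -0.0, 157.7]
force: [0.3, -0.5, -1.4]
gripper_width: 23.7
```

```bash
python3 d.py 538.9 -57.0 61 157.6
```

```text
t 10.4 pos [538.7 -57.   61.7] rot [-1.7990e+02 -2.0000e-02  1.5765e+02] F [ 0.3 -0.5 -1.4] w 23.7 q [ -7.  21. 104.  -0.  55. -75.]
shift cm [-0.02  0.01  0.07] turn [-0.002 -0.     0.001]
```

Release, then retract up (ridge clearance) and move back over the rack.

>>> move_arm --increments '[[[0.4,0,0,0,0,0,0],[0.7,0,0,0,0,0,0],[1,0,0,0,0,0,0],[1,0,0,0,0,0,0],[1,0,0,0,0,0,0],[1,0,0,0,0,0,0],[1,0,0,-3,0,0,0],[1,0,0,-4,0,0,0],[1,0,0,-2,0,0,0],[1,0,0,0,0,0,0]]]'

```text
time_s: 11.65
ee_pos: [539.3, -56.9, 154.9]
ee_rot: [-179.9, 0.1, 157.7]
force: [-0.3, 1.0, 0.1]
gripper_width: 91.5
```

```bash
python3 d.py 536.0 -260.3 140 161.9
```

```text
t 11.65 pos [539.3 -56.9 154.9] rot [-1.7992e+02  6.0000e-02  1.5766e+02] F [-0.3  1.   0.1] w 91.5 q [ -7.  16.  96.  -0.  68. -75.]
shift cm [ -7.43 -18.93   1.52] turn [-0.001  0.001 -0.074]
```

>>> move_arm --increments '[[[1,-1.6,-4,0,0,0,0],[1,-1.6,-4,0,0,0,0],[1,-1.6,-4,0,0,0,0],[1,-1.5,-4,0.5,0,0,-0.037],[1,-0.7,-1.7,0.5,0,0,-0.037],[1,0,0,0,0,0,0],[1,0,0,0,0,0,0],[1,0,0,0,0,0,0]]]'

```text
time_s: 12.65
ee_pos: [533.7, -248.9, 135.8]
ee_rot: [179.9, -0.7, 162.1]
force: [0.8, 0.7, -0.5]
gripper_width: 91.0
```

```bash
python3 d.py 536.0 -260.3 100 161.9; python3 - <<'E'
from h import *
f=grab('top');s=grab('side')
a=cv2.resize(f['color'][180:260,250:410],None,fx=3.75,fy=3.75);b=cv2.resize(s['color'][180:350,230:390],None,fx=3.75/2,fy=3.75/2)
c=np.zeros((a.shape[0]+b.shape[0],600,3),np.uint8);c[:a.shape[0],:a.shape[1]]=a;c[a.shape[0]:,:b.shape[1]]=b
cv2.imwrite('pics/c6.png',np.clip(c*1.8,0,255).astype(np.uint8)[...,::-1][:600])
# retired holder: head top and ridge in nest
P=cloud(f);Z=P[...,2];m=np.zeros(Z.shape,bool);m[190:250,250:320]=1
k=m&(Z>115)&(Z<150);print('head',k.sum(),P[k].mean(0).round(1),P[k].max(0).round(1))
if k.sum()>10:
    c=max(cv2.findContours(k.astype(np.uint8),0,1)[0],key=cv2.contourArea).reshape(-1,2)
    print(cv2.minAreaRect(plane(f,c,128)[:,:2].astype(np.float32)))
E
```

```text
t 12.65 pos [ 533.7 -248.9  135.8] rot [179.93  -0.71 162.12] F [ 0.8  0.7 -0.5] w 91.0 q [-26.  22.  91.  -0.  68. -98.]
shift cm [-0.61 -1.02  3.57] turn [ 0.001 -0.012  0.004]
head 262 [536.2 -55.9 130.9] [561.2 -38.1 143. ]
((536.5276489257812, -55.982112884521484), (23.822885513305664, 46.526527404785156), 68.09616088867188)
```

View pics/c6.png

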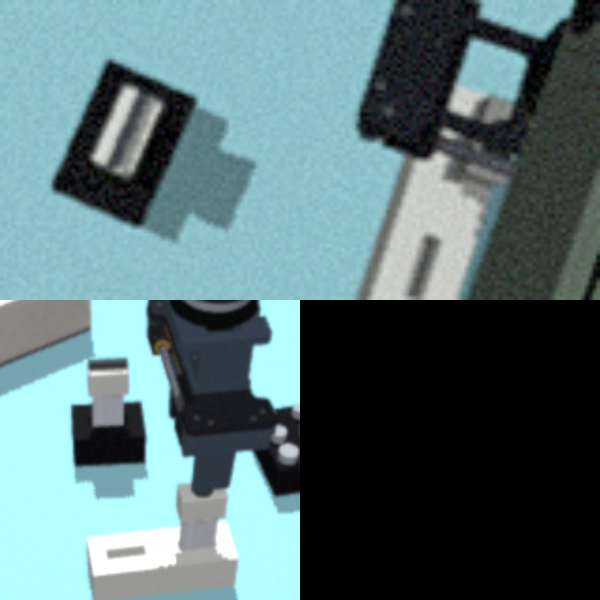

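The ridge holder stands upright in the nest, head centred at (536.5,-56.0) against the nest centre (536.6,-56.3). The gripper is about 1 cm short of the stud holder, so I'll correct and descend.

>>> move_arm --increments '[[[1,-0.6,-1.0,0,0,-0.012,0.004],[1,0,0,0,0,0,0],[1,0,0,0,0,0,0]]]'

```text
time_s: 13.12
ee_pos: [537.2, -260.5, 136.7]
ee_rot: [180.0, 0.1, 162.0]
force: [0.3, 0.2, 0.4]
gripper_width: 91.3
```

```bash
python3 d.py 536.3 -260.3 60 161.9
```

```text
t 13.12 pos [ 537.2 -260.5  136.7] rot [1.7995e+02 1.4000e-01 1.6195e+02] F [0.3 0.2 0.4] w 91.3 q [-27.  22.  90.   0.  68. -99.]
shift cm [ 0.11 -0.01  7.67] turn [0.001 0.002 0.001]
```

>>> move_arm --increments '[[[1,0.1,0,2,0,0,0],[1,0,0,2,0,0,0],[1,0,0,2,0,0,0],[1,0,0,1,0,0,0],[1,0,0,0,0,0,0],[1,0,0,0,0,0,0]]]'

```text
time_s: 13.88
ee_pos: [537.8, -260.8, 66.6]
ee_rot: [180.0, 0.4, 161.9]
force: [0.3, 0.5, -0.2]
gripper_width: 91.2
```

```bash
python3 d.py 536.3 -260.3 60 161.9
```

```text
t 13.88 pos [ 537.8 -260.8   66.6] rot [179.97   0.36 161.93] F [ 0.3  0.5 -0.2] w 91.2 q [-27.  25.  96.   0.  59. -99.]
shift cm [ 0.16 -0.    0.66] turn [0.001 0.006 0.001]
```

>>> move_arm --increments '[[[1,0.1,0,0.6,0,0.005,0],[1,0,0,0,0,0,0],[0.6,0,0,0,0,0,0],[0.4,0,0,0,0,0,0],[0.3,0,0,0,0,0,0],[0.2,0,0,0,0,0,0],[0,0,0,0,0,0,0],[0,0,0,0,0,0,0],[0,0,0,0,0,0,0],[0,0,0,0,0,0,0]]]' --force 30

```text
time_s: 15.12
ee_pos: [537.9, -261.1, 62.1]
ee_rot: [-180.0, 0.3, 161.9]
force: [0.5, -0.8, 0.8]
gripper_width: 23.8
```

```bash
python3 d.py 536.3 -260.6 190 161.9
```

```text
t 15.12 pos [ 537.9 -261.1   62.1] rot [-179.99    0.25  161.93] F [ 0.5 -0.8  0.8] w 23.8 q [-27.  25.  96.   0.  58. -99.]
shift cm [ 1.10e-01 -1.00e-02 -1.28e+01] turn [-0.     0.004  0.001]
```

>>> move_arm --increments '[[[0,0,0,-1,0,0,0],[0,0,0,-2,0,0,0],[0,0,0,-3,0,0,0],[0,0,0,-3,0,0,0],[0,0,0,-3,0,0,0],[0,0,0,-3,0,0,0],[0,0,0,-1.5,0,0,0],[0,0,0,0,0,0,0],[0,0,0,0,0,0,0]]]'

```text
time_s: 16.25
ee_pos: [536.0, -260.0, 232.3]
ee_rot: [180.0, 0.1, 161.9]
force: [-0.5, 1.0, -2.0]
gripper_width: 23.5
```

```bash
python3 d.py 539.7 202.4 225 161.9
```

```text
t 16.25 pos [ 536.  -260.   232.3] rot [1.7995e+02 6.0000e-02 1.6193e+02] F [-0.5  1.  -2. ] w 23.5 q [-27.  19.  81.   0.  80. -99.]
shift cm [13.99 44.07  0.76] turn [0.001 0.001 0.001]
```

>>> move_arm --increments '[[[0,0.6,2,0,0,0,0],[0,1.3,4,0,0,0,0],[0,1.5,4.6,0,0,0,0],[0,1.5,4.6,0,0,0,0],[0,1.5,4.6,0,0,0,0],[0,1.5,4.6,0,0,0,0],[0,1.5,4.6,0,0,0,0],[0,1.5,4.6,0,0,0,0],[0,1.3,4,0,0,0,0],[0,0.9,3,0,0,0,0],[0,0,0,0,0,0,0],[0,0,0,0,0,0,0]]]'

```text
time_s: 17.75
ee_pos: [525.0, 192.0, 221.5]
ee_rot: [-180.0, -1.5, 162.2]
force: [0.8, -0.9, -1.5]
gripper_width: 23.6
```

```bash
python3 d.py 539.7 202.4 215 186.6
```

```text
t 17.75 pos [525.  192.  221.5] rot [-179.96   -1.45  162.19] F [ 0.8 -0.9 -1.5] w 23.6 q [ 18.  16.  86.   1.  79. -54.]
shift cm [-1.1   1.44  0.62] turn [ 0.005 -0.025 -0.426]
```

>>> move_arm --increments '[[[0,-1.1,1.4,0,0,-0.025,-0.1],[0,0,0,0,0,0,-0.11],[0,0,0,0,0,0,-0.11],[0,0,0,0,0,0,-0.1],[0,0,0,0,0,0,0],[0,0,0,0,0,0,0]]]'

```text
time_s: 18.5
ee_pos: [537.9, 196.9, 219.6]
ee_rot: [-179.9, -0.3, -173.5]
force: [-1.0, 0.8, -0.7]
gripper_width: 23.7
```

```bash
python3 d.py 539.7 202.4 170 186.6
```

```text
t 18.5 pos [537.9 196.9 219.6] rot [-179.91   -0.26 -173.52] F [-1.   0.8 -0.7] w 23.7 q [ 19.  17.  85.  -0.  78. -78.]
shift cm [-0.26  0.54  4.96] turn [-0.001 -0.005 -0.002]
```

>>> move_arm --increments '[[[0,-0.3,0.5,2,0,-0.005,0],[0,0,0,2,0,0,0],[0,0,0,0.6,0,0,0],[0,0,0,0,0,0,0],[0,0,0,0,0,0,0]]]'

```text
time_s: 19.12
ee_pos: [541.2, 201.4, 174.0]
ee_rot: [-179.9, 0.2, -173.9]
force: [-0.9, 0.1, -2.2]
gripper_width: 24.5
```

```bash
python3 d.py 539.7 202.4 170 186.6;  python3 - <<'E'
from h import *
s=grab('side');f=grab('top')
b=cv2.resize(s['color'][110:200,185:275],None,fx=4.4,fy=4.4,interpolation=cv2.INTER_CUBIC);a=cv2.resize(f['color'][170:260,100:190],None,fx=4.4,fy=4.4)
cv2.imwrite('pics/c7.png',np.clip(np.hstack([b,a])*1.8,0,255).astype(np.uint8)[...,::-1])
E
```

```text
t 19.12 pos [541.2 201.4 174. ] rot [-179.95    0.2  -173.87] F [-0.9  0.1 -2.2] w 24.5 q [ 19.  19.  90.  -0.  72. -77.]
shift cm [0.14 0.12 0.4 ] turn [-0.001  0.003 -0.008]
```

View pics/c7.png

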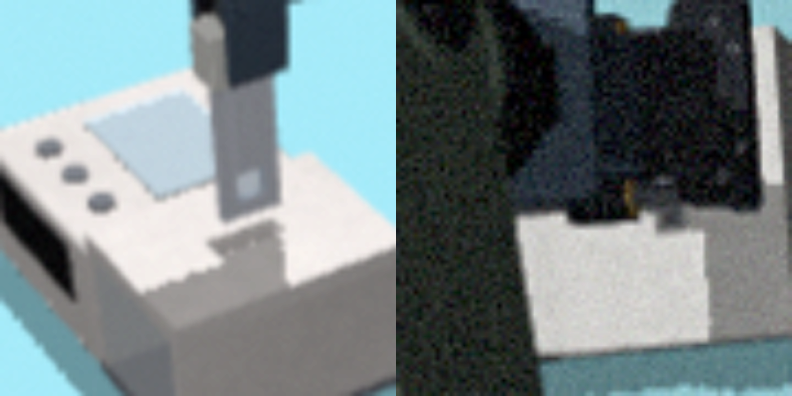

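The blade hangs just above the slot: its bottom edge runs from crop (220,221) to (280,206), and the slot is at about (245,242). I'll measure the offset.

```bash
python3 - <<'E'
from h import *
s=load('side');k=4.4
q=lambda u,v,z: plane(s,[(185+u/k-.4,110+v/k-.4)],z)[0]
L=q(220,222,118.5);R=q(280,207,118.5);ax=np.array([np.cos(np.radians(6.6)),np.sin(np.radians(6.6))]);ay=np.array([-ax[1],ax[0]])
c=(L+R)[:2]/2+4*ay;print('foot',L.round(1),R.round(1),np.linalg.norm(R-L).round(1),c.round(1))
cl=cloud(s);print('blade surf z',cl[110+int(200/k),185+int(235/k)].round(1))
S=[q(*p,100) for p in((209,245),(273,223),(285,236),(226,260))];print('slot side',np.array(S).round(1),np.mean(S,0).round(1))
print('slot-top px in side', ((project(s,[538,202.2,100])[0]-[185,110]+.4)*k).round(0))
st=monitor.state();tx=-ax;p=st['ee_pos'][:2]+1.7*tx;print('foot by tcp',p.round(1))
d=np.array([538,202.2])-c;print('need own x,y',d@ax,d@ay)
E
```

```text
foot [519.9 199.3 118.5] [555.6 197.6 118.5] 35.8 [537.3 202.4]
blade surf z [527.5 193.5 134.5]
slot side [[514.8 206.3 100. ]
 [555.6 209.8 100. ]
 [556.6 194.9 100. ]
 [517.8 188.6 100. ]] [536.2 199.9 100. ]
slot-top px in side [250. 238.]
foot by tcp [539.6 201.2]
need own x,y 0.6904914609102776 -0.2602284485687312
```

>>> move_arm --increments '[[[0,0.1,0,0.5,0,0,-0.008],[0,0,0,0.5,0,0,0],[0,0,0,0.5,0,0,0],[0,0,0,0.3,0,0,0],[0,0,0,0,0,0,0]]]'

```text
time_s: 19.85
ee_pos: [540.3, 201.3, 155.2]
ee_rot: [-180.0, 0.2, -173.4]
force: [0.8, 0.1, -1.8]
gripper_width: 23.7
```

```bash
python3 d.py 540 201.5 85.5 186.6
```

```text
t 19.85 pos [540.3 201.3 155.2] rot [-179.96    0.24 -173.38] F [ 0.8  0.1 -1.8] w 23.7 q [ 19.  19.  92.  -0.  69. -77.]
shift cm [0.06 0.02 6.97] turn [-0.001  0.004  0.   ]
```

Foot is at about 99.7 mm. I'll enter the flare slowly.

>>> move_arm --increments '[[[0,0,0,0.3,0,0.004,0],[0,0,0,0.3,0,0,0],[0,0,0,0.3,0,0,0],[0,0,0,0,0,0,0]]]'

```text
time_s: 20.35
ee_pos: [539.7, 202.2, 146.9]
ee_rot: [179.9, -0.0, -173.4]
force: [-0.3, 0.2, -1.2]
gripper_width: 24.1
```

```bash
python3 d.py 540 201.5 85.5 186.6
```

```text
t 20.35 pos [539.7 202.2 146.9] rot [ 1.7993e+02 -4.0000e-02 -1.7340e+02] F [-0.3  0.2 -1.2] w 24.1 q [ 19.  20.  92.   0.  68. -77.]
shift cm [-0.03 -0.08  6.14] turn [ 0.001 -0.001 -0.   ]
```

>>> move_arm --increments '[[[0,0,0,0.3,0,0,0],[0,0,0,0.3,0,0,0],[0,0,0,0.3,0,0,0],[0,0,0,0,0,0,0]]]'

```text
time_s: 20.85
ee_pos: [539.7, 202.2, 136.7]
ee_rot: [179.9, -0.1, -173.4]
force: [-0.5, 0.6, -2.3]
gripper_width: 24.1
```

```bash
python3 d.py 540 202 85.5 186.6
```

```text
t 20.85 pos [539.7 202.2 136.7] rot [ 1.7994e+02 -6.0000e-02 -1.7340e+02] F [-0.5  0.6 -2.3] w 24.1 q [ 19.  20.  93.   0.  67. -77.]
shift cm [-0.04 -0.03  5.12] turn [ 0.001 -0.001 -0.   ]
```

>>> move_arm --increments '[[[0,0,0,0.6,0,0,0],[0,0,0,0.6,0,0,0],[0,0,0,0.6,0,0,0],[0,0,0,0.6,0,0,0],[0,0,0,0,0,0,0]]]'

```text
time_s: 21.48
ee_pos: [539.5, 202.2, 110.6]
ee_rot: [179.9, -0.1, -173.4]
force: [0.4, 0.1, -1.0]
gripper_width: 23.6
```

```bash
python3 d.py 540 202 85.5 186.6
```

```text
t 21.48 pos [539.5 202.2 110.6] rot [ 1.7994e+02 -9.0000e-02 -1.7340e+02] F [ 0.4  0.1 -1. ] w 23.6 q [ 19.  21.  95.   0.  64. -77.]
shift cm [-0.05 -0.03  2.51] turn [ 0.001 -0.002 -0.   ]
```

>>> move_arm --increments '[[[0,0,0,0.6,0,0,0],[0,0,0,0.6,0,0,0],[0,0,0,0.6,0,0,0],[0,0,0,0.5,0,0,0],[0,0,0,0,0,0,0],[0,0,0,0,0,0,0]]]'

```text
time_s: 22.22
ee_pos: [539.5, 202.1, 85.9]
ee_rot: [180.0, -0.1, -173.4]
force: [-1.2, -0.1, 0.8]
gripper_width: 24.0
```

```bash
python3 d.py 540 202 85.5 186.6; python3 - <<'E'
from h import *
s=grab('side');f=grab('top')
b=cv2.resize(s['color'][110:200,185:275],None,fx=6,fy=6,interpolation=cv2.INTER_CUBIC)
cv2.imwrite('pics/c8.png',np.clip(b*1.8,0,255).astype(np.uint8)[...,::-1])
P=cloud(f);Z=P[...,2];m=np.zeros(Z.shape,bool);m[190:250,250:320]=1;k=m&(Z>115)&(Z<150);print('retired',k.sum(),P[k].mean(0).round(1),P[k].max(0).round(1))
for n,p in(('cup',(367,50.7,45)),('jar',(716,17,90)),('wt',(712,-172,50))):
    q=(np.hypot(P[...,0]-p[0],P[...,1]-p[1])<60)&(Z>p[2]-20)&(Z<p[2]+20);print(n,q.sum(),P[q].mean(0).round(0))
for zz in(118,):
    print('shoulder expected px x6',[((project(s,[538-.1,202.2,z]-np.array([-1.4,11.9,0]))[0]-[185,110])*6).round(0) for z in(118,135,100)])
E
```

```text
t 22.23 pos [539.5 202.1  85.9] rot [ 1.7996e+02 -9.0000e-02 -1.7339e+02] F [-1.2 -0.1  0.8] w 24.0 q [ 19.  23.  97.   0.  60. -77.]
shift cm [-0.05 -0.02  0.04] turn [ 0.001 -0.002  0.   ]
retired 258 [536.3 -56.  130.8] [561.2 -38.2 143.4]
cup 226 [363.  53.  41.]
jar 366 [725.  19.  90.]
wt 1294 [ 714. -174.   48.]
shoulder expected px x6 [array([350., 300.]), array([348., 266.]), array([352., 336.])]
```

View pics/c8.png

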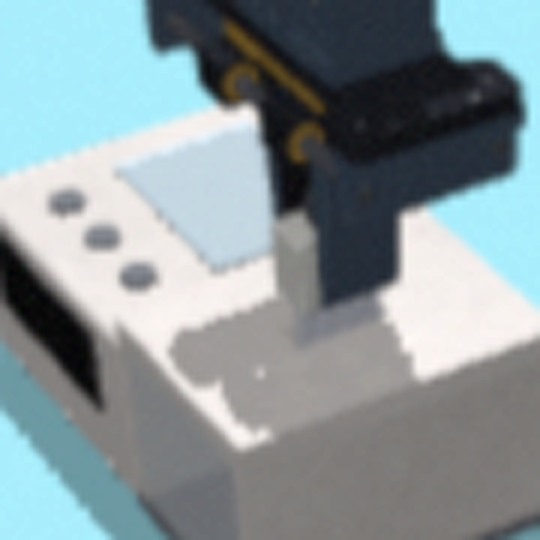

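The blade is in the slot and the head is clear above the housing: finger tip at about (355,300), head's lower corner at about (305,312). One numeric check of the shoulder height:

```bash
python3 - <<'E'
from h import *
s=load('side')
for z in(112,118,124): print(z,[((project(s,p)[0]-[185,110]+.4)*6).round(0) for p in([516.5,187.7,z],[513.7,211.5,z])])
C=cloud(s)
for v in range(290,330,6): print(v,C[110+v//6,185+310//6].round(0),C[110+v//6,185+290//6].round(0),C[110+v//6,185+350//6].round(0))
E
```

```text
112 [array([304., 333.]), array([276., 304.])]
118 [array([303., 320.]), array([275., 292.])]
124 [array([302., 308.]), array([274., 280.])]
290 [520. 190. 130.] [515. 197. 127.] [535. 180. 132.]
296 [519. 186. 130.] [516. 200. 123.] [535. 182. 127.]
302 [518. 186. 128.] [515. 197. 121.] [541. 196. 114.]
308 [519. 186. 124.] [523. 221. 101.] [541. 196. 111.]
314 [519. 188. 120.] [521. 216. 102.] [540. 195. 109.]
320 [521. 194. 112.] [521. 214. 100.] [541. 199. 103.]
326 [522. 198. 107.] [520. 213.  98.] [540. 196. 102.]
```

The shoulder is at about 119 mm against the 118 wanted, so the window is level with the beam to within about 2 mm. I'll hand in.

```bash
python3 -c "
from workcell import job,monitor
s=monitor.state();print(s['time_s'],s['ee_pos'],s['gripper_width'],s['force']);print(job.job_done())"
```

```text
22.325 [539.47321603 202.16354597  85.95225979] 24.21759031167579 [-0.82613813  0.63966927 -2.97303029]
the job is handed in; nothing more can be done
None
```

I put the retired (ridge) holder upright in the reject nest and let go of it. I then passed the reference (stud) holder's blade down through the photometer slot. I handed the job in at 22.3 s while still gripping it at 30 N; the interface reports no verdict.

**Last checks:**
- **Retired holder:** standing upright, with its head centre within about 1 mm of the nest centre.
- **Reference holder:** shoulder at about 119 mm, where 118 mm was wanted, so the window is about level with the beam. The jaws read 24.2 mm across the 24 mm head. Tilt is about 0.1°, and I saw no jamming force on the way down.
- **Bystanders:** the cup, jar and weight box were not touched, and a rough depth check found all three still in place.

**What disagreed:**
- **Tool height:** the reported TCP height was about 39 mm below the fingertip height seen in both cameras. Because of this my first grasp closed on the retired holder's ridge (6.6 mm wide). I let go, went about 39 mm lower and gripped the head properly, then worked from the camera height.
- **Slot position:** the two camera estimates of the slot relative to the blade differed by 2–3 mm. The slot's flared mouth absorbed that.

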